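Find the heavy side of a mixer drum by feel and hold it down

TASK

This tube-mixer drum runs out of balance: a weight hidden under its closed cover sits at an unknown place. Take the crank handle gently (grip it with no more than about 50 N), turn the drum slowly all the way round at least once, in either direction, to feel where it is heavy, then bring the heavy side straight down and finish there, standing still and still holding the handle, so that I can mark the light side on top. Leave the other things on the worktop alone.

Things in the scene. Friction and masses are not known exactly. Their poses are not given: they have to be found in the camera images.
- axle (a point): Point on the drum's level axle, mid bearing post (grey, 20 mm thick), 115 mm above the worktop; stand fixed, turned up to 0.35 rad. Axes: x along the axle, away from the robot, crank to drum; y left, z up. Aluminium crank arm (10 mm) at x = -22 to -12 mm, handle x = -82 to -24 mm; foot plate 10 mm thick, x = -24 to 64 mm, 94 mm wide: only bare worktop lies under the handle's free end.
- drum_mid (a point): Centre of the closed blue drum with two white bands, 100 mm diameter, 46 mm long, on the axle line 38 mm behind point axle. The hidden weight pulls 0.16 to 0.23 N m (3.2 to 4.5 N at the handle) when level with the axle: turning is harder while the heavy side climbs, easier while it sinks. Its angle from the handle cannot be seen and differs each time. Axes turn with the drum.
- handle_mid (a point): Where to hold: on the centre line of the red round crank handle (16 mm diameter, 58 mm long, parallel to the axle), 59 mm in front of point axle, 50 mm off the axle line, 23 mm from the free end; 65 mm (lowest) to 165 mm (top) above the worktop. It spins freely on its pin, so a gripper holding it from above, a finger each side, can carry it round the circle without turning itself. Axes turn with it.
- rotor (a joint): Angle of crank and drum, rad: 0 with the handle straight up, growing clockwise seen from the robot's side (pi/2: handle to the right; handle = axle + 50 mm * (-sin along y, cos along z)). No stops; counts on past a turn; starts in -0.8 to 0.8. The bearing drags a steady 0.26 N m (5.2 N at the handle) both ways, more than the weight pulls: the drum stays where it is left.
- low_point (a point): Where the hidden weight's centre lies when the heavy side is straight down: 32 mm below the axle line, inside the drum, 38 mm behind point axle. Fixed to the stand.
- yellow_cup: White specimen cup with a yellow screw lid, 65 mm wide, 58 mm high; a bystander, leave it alone. Origin at the centre of its underside.
- marker: Black-capped marker pen, 135 mm, lying; a bystander, leave it alone. Origin at the centre of its underside.

How it is judged:
On the way:
1. the drum has been turned all the way round once, either way (handle held, joint beyond 5.3 rad from the upright zero) ((value of joint rotor above 5.3 rad or value of joint rotor below -5.3 rad) and contact force between the fingers and handle above 1 N), for 0.1 s.
At the end, for the whole second after the job is handed in: The hidden weight is straight below the axle, its centre within 11 mm of low_point (about 20 degrees of turn), the drum stands still, and the fingers still hold the handle (distance between heavy and low_point below 0.011 m and velocity of joint rotor between -0.1 and 0.1 rad/s and contact force between the fingers and handle above 2 N); the arm keeps its last pose, push and grip.
It fails at once if the drum is spun fast (over 4 rad/s) (velocity of joint rotor above 4 rad/s or velocity of joint rotor below -4 rad/s).
It fails at once if the handle is squeezed or pushed hard (over 130 N, both fingers added up) (contact force between the fingers and handle above 130 N).
It fails at once if another thing on the worktop is disturbed (moved over 15 mm) (distance of any of yellow_cup, marker from where it was at the start of the episode above 0.015 m).
It also fails if it takes over 72 s, if anything falls off the work surface, if the arm or the gripper's body presses on something with over 40 N, if the wrist force passes 120 N, or if a joint passes its speed limit or range.

ROBOT

A 6-joint arm with a two-finger parallel gripper is mounted at the origin on a cart in front of the work surface, level with it; the furniture and walls round the work are solid. World frame = base frame: x ahead of the robot, y to its left, z up, the work surface at z = 0. Lengths are in m, angles in rad, forces in N, time in s.
With the tool pointing down it reaches from about 0.35 to 0.925 m from the base axis. Payload 6.4 kg.
Tool frame: the origin (TCP) lies at the very end of the fingers, on their centre line; the grasp point (between the pads) lies ctrl.tcp_to_grasp behind it (ctrl.tcp_to_grasp is the distance from the TCP to the grasp point, in m); y points along the fingers, z is the direction in which the jaws open and shut, and the axes are right-handed (so a half turn about y gives the same grasp; the last joint's range is limited). The gripper opens to 94 mm and grips with 3 to 60 N. Pads are 16 mm wide; open, the fingers measure 119 mm over their backs; the gripper's body (75 mm by 177 mm) begins 78 mm behind the grasp point.
Start: joints at [1.171, 0.245, 1.558, -0, 1.339, -0.174], TCP at [0.146, 0.634, 0.205] pointing down, gripper open.
Joint ranges: [-3.13, 3.13], [-1.02, 2.26], [0.13, 2.54], [-0.95, 4.09], [0.21, 2.88], [-2.74, 2.74]. Speed limits (rad/s): [2.57, 2.57, 3.14, 3.14, 3.14, 3.14].

INTERFACE

Orientations are given as a unit quaternion [w, x, y, z].
In Python, from workcell import ctrl, vision, order gives the robot as it stands.
- The arm moves only by the tool play_rows, never from a script. Its arguments are lists of equal length, an entry for each row: "slide": the shift along the tool's x, y, z in cm, a list of three; "twist": the turn, a rotation vector about the tool's x, y, z in rad, a list of three; "gripper": the closure, from -1 (fully open) to 1 (shut), so that 0 is half open. A call has 1 to 12 rows; each row is the pose to reach, as a shift and turn from the pose commanded when the call began, along the tool's axes at that moment; what a row does not reach only later rows make up. A row lasts 1/8 s, in which the tool goes at most 62.5 mm and 10.7 degrees, less where a joint would pass 70% of its speed; a pose out of reach is approached as far as the arm can. A call with a gripper value outside its range is refused whole. The fingers move at their own pace and stop on an object; "force" is the grip in N (left out, the last holds). Time passes only in rows, so rows that repeat a pose let the fingers close. It gives the time, the measured TCP pose, the force and the opening at its end, in the units of the state.
- ctrl.state(): the state, without advancing time (a new reading comes with each control period).
- vision.snapshot(name): name is "scene" or "side" or "wrist"; returns a dict with "img" (384x512x3 uint8, red, green, blue), "fx", "fy", "cx", "cy" (pixels), "rvec" (rotation vector, rad) and "tvec" (3), from world to camera coordinates, as OpenCV has them. Camera axes: x right, y down, z forward; pixel columns grow to the right and rows downward; lengths in m; the calibration is good to about 2 mm. The wrist camera is an equidistant fisheye: a pixel r from the principal point sees the ray r / f radians off the axis. A picture is of the moment at which its call begins. There is no depth.
- order.finish_job(): hands the job in, once; it reports no verdict.
The state is a dict: "time": time; "joints": joint angles; "joint_velocities": joint speeds; "joint_efforts": joint torques, N m; "tcp_pos": TCP position; "orientation": TCP orientation; "wrist_force": force on the tool from outside, world axes, zero at the start; "ft_torque": the same for the moment, N m; "grip_width": finger opening in m.
Only numpy, scipy, OpenCV 4.12 (cv2) and the standard library are available. Lean on these libraries where they do the work, as an engineer would, in place of code of your own. Each camera call takes 0.05 s, during which the arm holds its last target.

## Working session

There is one attempt and no reset: what is moved stays moved. The work goes in short steps, Python scripts to look and compute and a tool call to move; the robot and the scene stay as the last step left them, time stands still between calls to the robot, and variables do not carry over. Pictures are saved under pics/ and viewed, and the job is handed in when it is done.

Besides the shell and the picture viewer there is one more tool, called after "Emit:" by a JSON object that holds its "method" and its "body", one argument or row to a line. play_rows: Moves the arm, as the interface text tells. Its arguments: {"type":"object","properties":{"slide":{"type":"array"},"twist":{"type":"array"},"gripper":{"type":"array"},"force":{"type":"number"}},"required":["slide","twist","gripper"]}

```bash
mkdir -p pics; ls
python3 - <<'E'
from workcell import ctrl, vision, order
import cv2
s=ctrl.state()
for k,v in s.items(): print(k,v)
print(ctrl.tcp_to_grasp)
for n in ["scene","side","wrist"]:
    d=vision.snapshot(n); cv2.imwrite(f"pics/{n}0.png",d["img"][:,:,::-1]); print(n,d["fx"],d["fy"],d["cx"],d["cy"],d["rvec"],d["tvec"])
E
```

```text
pics
time 0.0
joints [ 1.17091868e+00  2.45816223e-01  1.55898295e+00  3.47151264e-05
  1.33868806e+00 -1.74106157e-01]
joint_velocities [ 0.00147263  0.00093895 -0.0012614   0.0001128  -0.00247114 -0.00076887]
joint_efforts [ 5.73653797e-04 -4.15847826e+01 -3.14590287e+01  6.85243844e-02
  3.34618287e-02 -1.14230968e-04]
tcp_pos [0.14526458 0.63295749 0.20436068]
orientation [-0.70196647  0.70324459 -0.07985669  0.07945457]
wrist_force [-0.84639686  0.34810411 -0.1250793 ]
ft_torque [ 0.04665851 -0.0415378   0.00215938]
grip_width 0.09397074065527901
0.0188
scene 470.61267671183276 470.61267671183276 248.3788582201363 195.0509015543857 [ 2.2710063  -0.94515054  0.32494399] [-0.44950068  0.27982681  1.08878161]
side 494.9545439398973 494.9545439398973 255.91962809018287 190.49072607859657 [ 1.99512041 -0.4639461   0.30767534] [-0.49913251  0.15801088  1.2561384 ]
wrist 297.3186396354542 297.3186396354542 254.27220705537027 192.92869900127835 [-2.30985035 -1.83854369 -0.21055452] [-0.64998153 -0.02363233  0.39057798]
```

View pics/scene0.png

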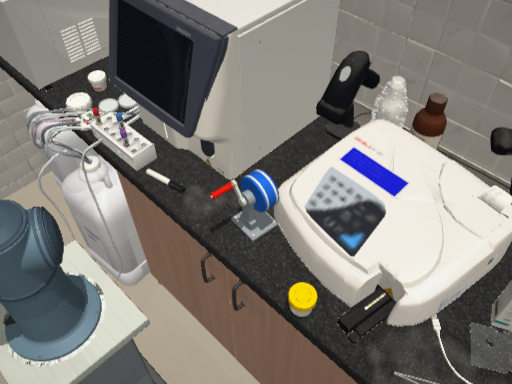

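View pics/side0.png

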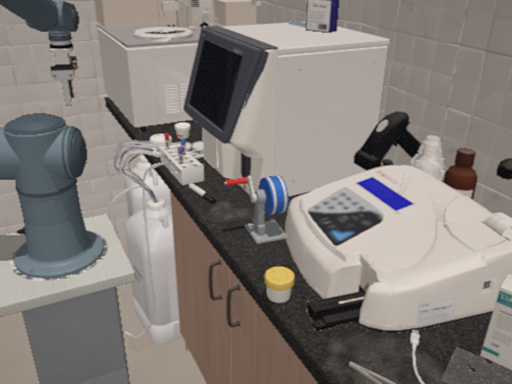

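View pics/wrist0.png

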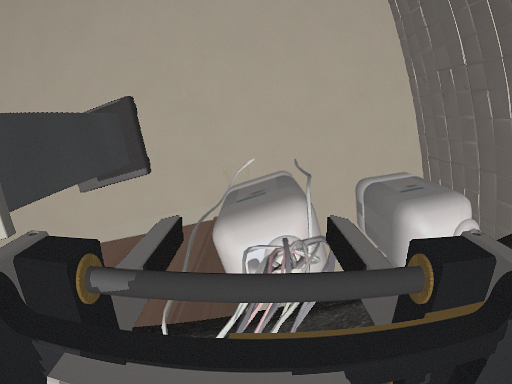

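Run:
```python
import cv2
a=cv2.imread("pics/scene0.png")[150:250,180:310]; cv2.imwrite("pics/sc1.png",cv2.resize(a,None,fx=6,fy=6,interpolation=cv2.INTER_CUBIC))
a=cv2.imread("pics/side0.png")[155:255,190:320]; cv2.imwrite("pics/si1.png",cv2.resize(a,None,fx=6,fy=6,interpolation=cv2.INTER_CUBIC))
```

```text
(no output)
```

View pics/sc1.png

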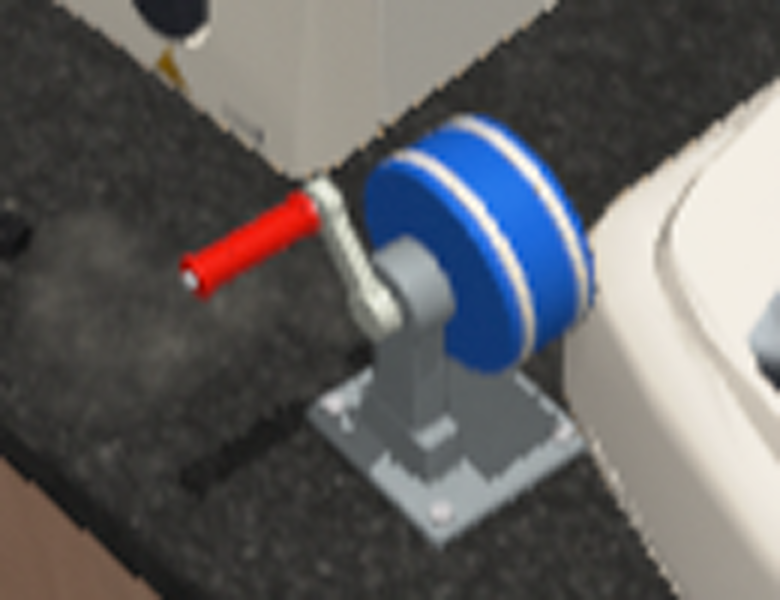

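View pics/si1.png

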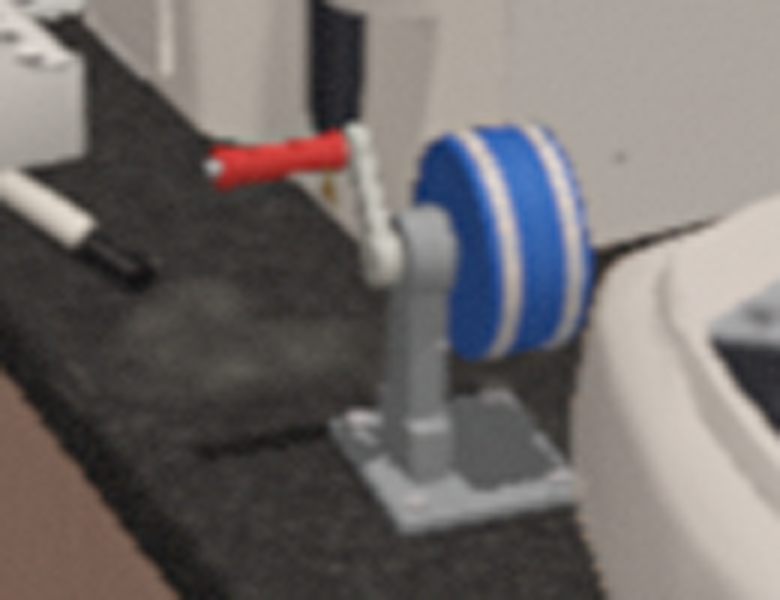

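```bash
cat > h.py <<'E'
import numpy as np, cv2
from workcell import ctrl, vision, order
from scipy.optimize import least_squares
def proj(d,P): return cv2.projectPoints(np.array(P,float).reshape(-1,1,3),d["rvec"],d["tvec"],np.array([[d["fx"],0,d["cx"]],[0,d["fy"],d["cy"]],[0,0,1]]),None)[0].reshape(-1,2)
def world(p,L):
    x,y,a=p; c,s=np.cos(a),np.sin(a)
    L=np.array(L,float); return np.c_[x+c*L[:,0]-s*L[:,1],y+s*L[:,0]+c*L[:,1],L[:,2]]
def loc(th):
    h=lambda x:[x,-.05*np.sin(th),.115+.05*np.cos(th)]
    return [h(-.082),h(-.024),[-.024,.047,.01],[-.024,-.047,.01],[.064,-.047,.01],[-.024,-.047,0]]
E
python3 - <<'E'
from h import *
ds=[vision.snapshot("scene"),vision.snapshot("side")]
px=[np.array([(196,278),(308,212),(312,412),(440,530),(585,440),(440,547)]),np.array([(218,167),(345,148),(332,420),(400,517),(578,490),(402,531)])]
px=[(px[0]+.5)/6-.5+[180,150],(px[1]+.5)/6-.5+[190,155]]
f=lambda q:np.r_[(proj(ds[0],world(q[:3],loc(q[3])))-px[0]).ravel(),(proj(ds[1],world(q[:3],loc(q[3])))-px[1]).ravel()]
for t in (-.4,.4):
  r=least_squares(f,[.6,.2,0,t],loss='soft_l1'); print(r.x,r.cost); print(f(r.x).reshape(-1,2).round(1).tolist())
q=r.x
print(world(q[:3],[[-.059,-.05*np.sin(q[3]),.115+.05*np.cos(q[3])]]))
E
```

```text
[ 0.49851348 -0.13604845 -0.10861528 -0.65459118] 5.870625009501362
[[-0.2, -0.0], [0.6, -0.6], [-1.3, -1.3], [-0.5, 1.4], [1.3, -0.9], [-0.4, 0.8], [-0.1, 0.2], [-0.1, 0.3], [-0.3, -0.5], [0.2, 0.5], [1.2, -0.8], [-0.2, 1.4]]
[ 0.49851348 -0.13604846 -0.10861539 -0.65459123] 5.870625009511017
[[-0.2, -0.0], [0.6, -0.6], [-1.3, -1.3], [-0.5, 1.4], [1.3, -0.9], [-0.4, 0.8], [-0.1, 0.2], [-0.1, 0.3], [-0.3, -0.5], [0.2, 0.5], [1.2, -0.8], [-0.2, 1.4]]
[[ 0.44316111 -0.09939038  0.15466484]]
```

```bash
cat >> h.py <<'E'
def tri(ds,ps):
    M=[]
    for d,p in zip(ds,ps):
        R,_=cv2.Rodrigues(np.array(d["rvec"],float)); K=np.array([[d["fx"],0,d["cx"]],[0,d["fy"],d["cy"]],[0,0,1]])
        M.append(K@np.c_[R,np.array(d["tvec"],float).ravel()])
    X=cv2.triangulatePoints(M[0],M[1],np.array(ps[0],float).reshape(2,1),np.array(ps[1],float).reshape(2,1)).ravel(); X=X[:3]/X[3]
    e=max(np.abs(proj(d,X)[0]-p).max() for d,p in zip(ds,ps))
    return X.round(3),e.round(1)
E
python3 - <<'E'
from h import *
ds=[vision.snapshot("scene"),vision.snapshot("side")]
for n,a,b in [("mon bottom right",(186,160),(222,137)),("mon top right",(238,10),(276,47)),("mon bot left",(110,84),(190,99)),("body corner",(229,180),(253,182)),("marker black end",(184,190),(213,200)),("marker white",(149,171),(191,184)),("cup",(303,294),(280,274)),("rack corner right",(155,155),(203,172))]:
    print(n,*tri(ds,(a,b)))
E
python3 - <<'E'
import cv2
a=cv2.imread("pics/side0.png")[10:240,90:340]; cv2.imwrite("pics/si2.png",cv2.resize(a,None,fx=2.6,fy=2.6,interpolation=cv2.INTER_CUBIC))
a=cv2.imread("pics/scene0.png")[0:220,60:310]; cv2.imwrite("pics/sc2.png",cv2.resize(a,None,fx=2.6,fy=2.6,interpolation=cv2.INTER_CUBIC))
E
```

```text
mon bottom right [ 0.415 -0.05   0.26 ] 6.7
mon top right [0.655 0.059 0.461] 5.0
mon bot left [0.46  0.318 0.257] 6.0
body corner [ 0.509 -0.066  0.123] 2.0
marker black end [0.45  0.07  0.018] 0.2
marker white [0.426 0.197 0.02 ] 0.0
cup [ 0.42  -0.39   0.059] 0.3
rack corner right [0.47  0.214 0.046] 1.3
```

View pics/si2.png

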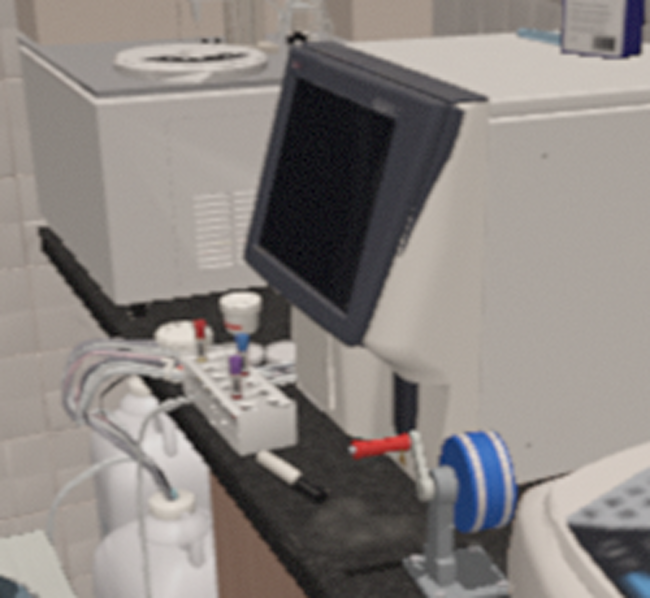

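View pics/sc2.png

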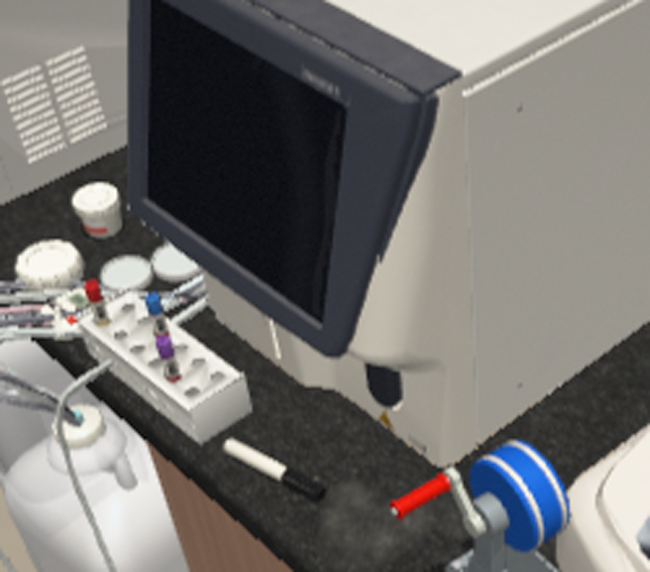

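Run:
```python
from h import *
ds=[vision.snapshot("scene"),vision.snapshot("side")]
c=lambda a,b:((a[0]/2.6+60,a[1]/2.6),(b[0]/2.6+90,b[1]/2.6+10))
for n,a,b in [("mon BR",(338,352),(352,343)),("mon BL",(132,207),(247,255)),("mon TR",(432,92),(462,108)),("top back R",(460,75),(487,98)),("white below mon",(395,366),(440,382))]:
    print(n,*tri(ds,c(a,b)))
# ground pts
d=ds[0]
R,_=cv2.Rodrigues(np.array(d["rvec"])); C=-R.T@d["tvec"]
for p in [(229,180),(180,150),(315,0),(145,195),(330,370)]:
    r=R.T@np.array([(p[0]-d["cx"])/d["fx"],(p[1]-d["cy"])/d["fy"],1]); print(p,(C-r*C[2]/r[2]).round(3))
```

```text
mon BR [0.489 0.059 0.202] 0.5
mon BL [0.485 0.399 0.205] 0.4
mon TR [0.592 0.013 0.455] 0.3
top back R [0.614 0.002 0.465] 0.3
white below mon [0.585 0.068 0.129] 5.5
(229, 180) [0.575 0.02  0.   ]
(180, 150) [ 0.555  0.219 -0.   ]
(315, 0) [1.556 0.521 0.   ]
(145, 195) [0.37  0.148 0.   ]
(330, 370) [ 0.351 -0.53   0.   ]
```

```bash
cat >> h.py <<'E'
from scipy.spatial.transform import Rotation as Ro
Q=np.array([0.4985,-0.1360,-0.1086])
def rot(q): return Ro.from_quat(np.r_[q[1:],q[0]])
def Rt(a=Q[2],sg=1):
    y=np.array([0,0,-1.]); z=sg*np.array([-np.sin(a),np.cos(a),0]); x=np.cross(y,z)
    return Ro.from_matrix(np.c_[x,y,z])
def grasp(th,xl=-.060): return world(Q,[[xl,-.05*np.sin(th),.115+.05*np.cos(th)]])[0]
E
python3 - <<'E'
from h import *
s=ctrl.state(); R0=rot(s["orientation"]); print(R0.as_matrix().round(3))
p0=s["tcp_pos"]
for sg in(1,-1): print(sg,(R0.inv()*Rt(sg=sg)).as_rotvec().round(3))
g=grasp(-.655); print(g)
for t in [(.24,.42,.30),(.34,.18,.30),(.40,.0,.30),(g[0],g[1],.30),(g[0],g[1],g[2]-.0188)]:
    print(t,(R0.inv().apply(np.array(t)-p0)*100).round(1))
E
```

```text
[[ 0.975 -0.     0.224]
 [-0.224 -0.     0.975]
 [-0.    -1.    -0.   ]]
1 [ 0.    -0.117 -0.   ]
-1 [0.    3.024 0.   ]
[ 0.44215471 -0.09921827  0.1546524 ]
(0.24, 0.42, 0.3) [ 14.   -9.5 -18.7]
(0.34, 0.18, 0.3) [ 29.1  -9.5 -39.8]
(0.4, 0.0, 0.3) [ 39.   -9.5 -56. ]
(np.float64(0.44215470783552485), np.float64(-0.09921827206024576), 0.3) [ 45.3  -9.5 -64.8]
(np.float64(0.44215470783552485), np.float64(-0.09921827206024576), np.float64(0.13585239640508298)) [ 45.3   7.  -64.8]
```

Emit:
{"method": "play_rows", "body": {
  "slide": [
    [2, -4, -2],
    [5, -9.5, -6],
    [8, -9.5, -11],
    [11, -9.5, -15.5],
    [14, -9.5, -20],
    [17, -9.5, -24.5],
    [20, -9.5, -29],
    [23, -9.5, -33],
    [26, -9.5, -37],
    [29, -9.5, -41],
    [31, -9.5, -45],
    [33.5, -9.5, -49]
  ],
  "twist": [
    [0, 0, 0],
    [0, 0, 0],
    [0, 0, 0],
    [0, -0.02, 0],
    [0, -0.04, 0],
    [0, -0.06, 0],
    [0, -0.08, 0],
    [0, -0.1, 0],
    [0, -0.117, 0],
    [0, -0.117, 0],
    [0, -0.117, 0],
    [0, -0.117, 0]
  ],
  "gripper": [-1, -1, -1, -1, -1, -1, -1, -1, -1, -1, -1, -1],
  "force": 40
}}

```text
time: 1.95
tcp_pos: [0.3625, 0.0795, 0.3008]
orientation: [0.706, -0.706, 0.038, -0.039]
wrist_force: [1.1, -0.4, 0.4]
grip_width: 0.0942
```

Run:
```python
from h import *
s=ctrl.state(); print(s["time"],s["joints"].round(2),s["tcp_pos"],s["wrist_force"]); R0=rot(s["orientation"])
print((R0.inv()*Rt()).as_rotvec().round(3)); g=grasp(-.655)
for z in (.3,g[2]-.0188): print((R0.inv().apply(np.array([g[0],g[1],z])-s["tcp_pos"])*100).round(2))
```

```text
1.95 [-0.09 -0.54  2.09  0.    1.59 -1.55] [0.36249665 0.07949276 0.30078776] [ 1.11294523 -0.3821285   0.35370221]
[-0.    -0.     0.001]
[  9.86   0.09 -16.9 ]
[  9.84  16.51 -16.9 ]
```

Emit:
{"method": "play_rows", "body": {
  "slide": [
    [2.5, 0, -4],
    [5, 0, -8],
    [7.5, 0, -12],
    [9.85, 0.1, -16],
    [9.85, 0.1, -16.9],
    [9.85, 4, -16.9],
    [9.85, 8, -16.9],
    [9.85, 8, -16.9]
  ],
  "twist": [
    [0, 0, 0],
    [0, 0, 0],
    [0, 0, 0],
    [0, 0, 0],
    [0, 0, 0],
    [0, 0, 0],
    [0, 0, 0],
    [0, 0, 0]
  ],
  "gripper": [-1, -1, -1, -1, -1, -1, -1, -1]
}}

```text
time: 2.95
tcp_pos: [0.4397, -0.0961, 0.2178]
orientation: [0.707, -0.705, 0.04, -0.036]
wrist_force: [-0.4, 1.2, 0.2]
grip_width: 0.094
```

Run:
```python
from h import *
s=ctrl.state(); print(s["time"],s["joints"].round(2),s["tcp_pos"],s["wrist_force"])
R0=rot(s["orientation"]); g=grasp(-.655)
print((R0.inv().apply(g-[0,0,.0188]-s["tcp_pos"])*100).round(2))
for n in ["wrist","scene","side"]:
    d=vision.snapshot(n); cv2.imwrite(f"pics/{n}1.png",d["img"][:,:,::-1])
```

```text
2.95 [-0.47 -0.25  2.03  0.    1.37 -1.93] [ 0.43973662 -0.09608624  0.21776819] [-0.39727556  1.19871714  0.1840486 ]
[ 0.32  8.19 -0.31]
```

View pics/wrist1.png

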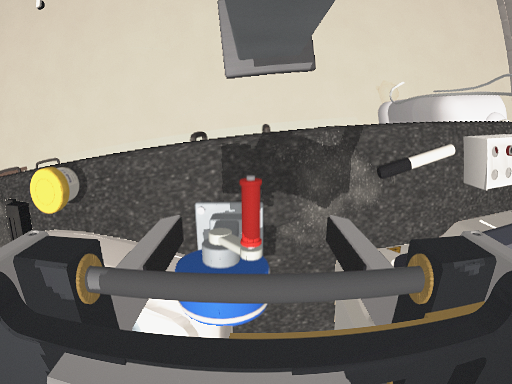

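View pics/side1.png

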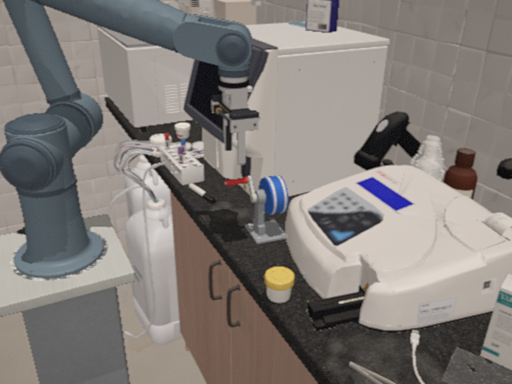

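View pics/scene1.png

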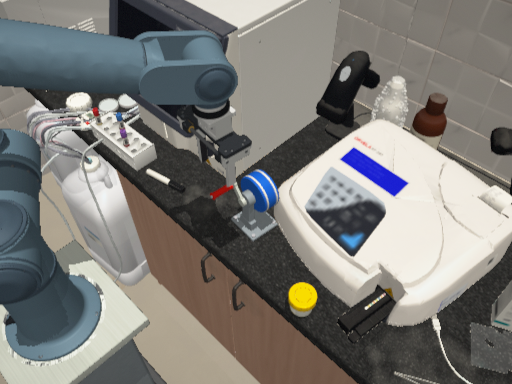

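Run:
```python
from h import *
d=vision.snapshot("wrist")
K=np.array([[d["fx"],0,d["cx"]],[0,d["fy"],d["cy"]],[0,0,1]])
P=world(Q,loc(-.655)+[[-.022,0,.115],[0.015,0,.165]])
print(cv2.fisheye.projectPoints(P.reshape(-1,1,3),np.array(d["rvec"],float),np.array(d["tvec"],float),K,np.zeros(4))[0].reshape(-1,2).round(1))
a=cv2.imread("pics/wrist1.png")[160:340,160:300]; cv2.imwrite("pics/w1c.png",cv2.resize(a,None,fx=3.3,fy=3.3,interpolation=cv2.INTER_CUBIC))
```

```text
[[251.5 175.5]
 [251.7 239.4]
 [264.9 198.9]
 [196.6 198.8]
 [200.2 256.7]
 [198.  197. ]
 [222.5 226.4]
 [218.6 282.3]]
```

View pics/w1c.png

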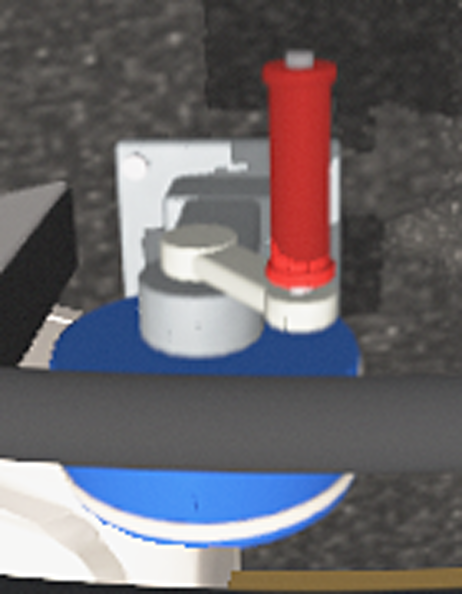

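Run:
```python
from h import *
s=ctrl.state(); print(s["time"],s["tcp_pos"],s["wrist_force"],s["joint_velocities"].round(3))
R0=rot(s["orientation"]); g=grasp(-.655)
print((R0.inv().apply(g-[0,0,.0188]-s["tcp_pos"])*100).round(2), (R0.inv()*Rt()).as_rotvec().round(3))
```

```text
3.15 [ 0.4429385  -0.09795371  0.22281793] [ 0.07478477  0.02925035 -0.00756141] [-0.003  0.002 -0.002 -0.    -0.005  0.001]
[-0.1   8.7  -0.12] [0.001 0.    0.004]
```

Emit:
{"method": "play_rows", "body": {
  "slide": [
    [0.1, 3, -0.1],
    [0.1, 6, -0.1],
    [0.1, 8, -0.1],
    [0.1, 8.7, -0.1],
    [0.1, 8.7, -0.1],
    [0.1, 8.7, -0.1]
  ],
  "twist": [
    [0, 0, 0],
    [0, 0, 0],
    [0, 0, 0],
    [0, 0, 0],
    [0, 0, 0],
    [0, 0, 0]
  ],
  "gripper": [-1, -1, -1, -1, -1, -1]
}}

```text
time: 3.9
tcp_pos: [0.4437, -0.0993, 0.1349]
orientation: [-0.706, 0.706, -0.038, 0.039]
wrist_force: [-1.1, 0.6, -0.3]
grip_width: 0.0942
```

Emit:
{"method": "play_rows", "body": {
  "slide": [
    [0, 0, 0],
    [0, 0, 0],
    [0, 0, 0],
    [0, 0, 0],
    [0, 0, 0],
    [0, 0, 0],
    [0, 0, 0],
    [0, 0, 0]
  ],
  "twist": [
    [0, 0, 0],
    [0, 0, 0],
    [0, 0, 0],
    [0, 0, 0],
    [0, 0, 0],
    [0, 0, 0],
    [0, 0, 0],
    [0, 0, 0]
  ],
  "gripper": [0, 0.3, 0.5, 0.6, 0.7, 1, 1, 1],
  "force": 40
}}

```text
time: 4.9
tcp_pos: [0.4428, -0.0988, 0.1335]
orientation: [-0.706, 0.706, -0.038, 0.038]
wrist_force: [0.7, -0.2, -1.1]
grip_width: 0.0175
```

Run:
```python
from h import *
s=ctrl.state(); print(s["time"],s["tcp_pos"],s["wrist_force"],s["grip_width"])
R0=rot(s["orientation"]); g=grasp(-.655)
print(g,(R0.inv().apply(g-[0,0,.0188]-s["tcp_pos"])*100).round(2))
d=vision.snapshot("wrist"); cv2.imwrite("pics/wrist2.png",d["img"][:,:,::-1])
```

```text
4.9 [ 0.44277049 -0.09884452  0.13345785] [ 0.71473173 -0.17667866 -1.07192229] 0.01752367071862327
[ 0.44215471 -0.09921827  0.1546524 ] [-0.06 -0.24 -0.04]
```

View pics/wrist2.png

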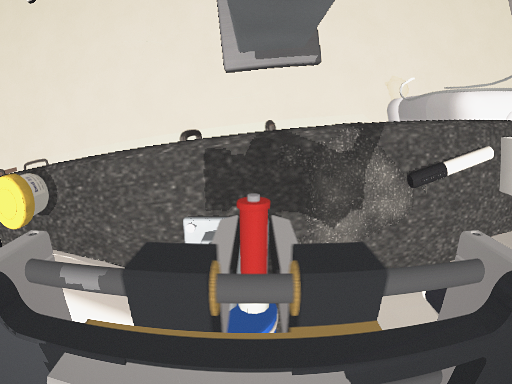

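```bash
cat >> h.py <<'E'
def rows(th0,th1,n):
    t=np.linspace(th0,th1,n+1)[1:]
    print("%.3f->%.3f"%(th0,th1),[[0,round(-5*(np.cos(a)-np.cos(th0)),2),round(-5*(np.sin(a)-np.sin(th0)),2)] for a in t])
def rd(th=None,save="log.txt"):
    s=ctrl.state(); R0=rot(s["orientation"]); p=s["tcp_pos"]; c,sn=np.cos(Q[2]),np.sin(Q[2])
    dx,dy=p[0]-Q[0],p[1]-Q[1]; xl=c*dx+sn*dy; yl=-sn*dx+c*dy; zl=p[2]+.0188+.002-.115
    f=s["wrist_force"]; fx=c*f[0]+sn*f[1]; fy=-sn*f[0]+c*f[1]; fz=f[2]
    th=np.arctan2(-yl,zl); r=np.hypot(yl,zl)
    ft=-(fy*-np.cos(th)+fz*-np.sin(th)) # force by tool on handle along +th
    fr=-(fy*-np.sin(th)+fz*np.cos(th))
    print("t %.2f th %.3f r %.4f xl %.4f  Ft %.2f Fr %.2f Fx %.2f grip %.4f"%(s["time"],th,r,xl,ft,fr,fx,s["grip_width"]), "rotvec",(R0.inv()*Rt()).as_rotvec().round(3))
    open(save,"a").write("%f %f %f %f %f\n"%(s["time"],th,r,ft,fr))
E
python3 - <<'E'
from h import *
rd()
for k in range(4): rows(-.655-.4*k,-.655-.4*(k+1),4)
E
```

```text
t 4.95 th -0.663 r 0.0498 xl -0.0594  Ft -0.62 Fr 0.94 Fx 0.70 grip 0.0153 rotvec [ 0.001  0.    -0.   ]
-0.655->-1.055 [[0, np.float64(0.32), np.float64(0.38)], [0, np.float64(0.68), np.float64(0.73)], [0, np.float64(1.08), np.float64(1.04)], [0, np.float64(1.5), np.float64(1.3)]]
-1.055->-1.455 [[0, np.float64(0.45), np.float64(0.22)], [0, np.float64(0.91), np.float64(0.4)], [0, np.float64(1.4), np.float64(0.53)], [0, np.float64(1.89), np.float64(0.62)]]
-1.455->-1.855 [[0, np.float64(0.5), np.float64(0.03)], [0, np.float64(1.0), np.float64(0.02)], [0, np.float64(1.49), np.float64(-0.05)], [0, np.float64(1.98), np.float64(-0.17)]]
-1.855->-2.255 [[0, np.float64(0.47), np.float64(-0.16)], [0, np.float64(0.93), np.float64(-0.37)], [0, np.float64(1.36), np.float64(-0.63)], [0, np.float64(1.76), np.float64(-0.92)]]
```

Emit:
{"method": "play_rows", "body": {
  "slide": [
    [0, 0.32, 0.38],
    [0, 0.68, 0.73],
    [0, 1.08, 1.04],
    [0, 1.5, 1.3]
  ],
  "twist": [
    [0, 0, 0],
    [0, 0, 0],
    [0, 0, 0],
    [0, 0, 0]
  ],
  "gripper": [1, 1, 1, 1]
}}

```text
time: 5.45
tcp_pos: [0.4441, -0.0866, 0.118]
orientation: [-0.705, 0.707, -0.038, 0.038]
wrist_force: [-1.6, -7.5, -0.6]
grip_width: 0.0149
```

Run:
```python
from h import *
rd()
```

```text
t 5.45 th -1.066 r 0.0493 xl -0.0594  Ft -3.13 Fr 6.94 Fx -0.81 grip 0.0149 rotvec [0.002 0.    0.   ]
```

Emit:
{"method": "play_rows", "body": {
  "slide": [
    [0, 0.45, 0.22],
    [0, 0.91, 0.4],
    [0, 1.4, 0.53],
    [0, 1.89, 0.62]
  ],
  "twist": [
    [0, 0, 0],
    [0, 0, 0],
    [0, 0, 0],
    [0, 0, 0]
  ],
  "gripper": [1, 1, 1, 1]
}}

```text
time: 5.95
tcp_pos: [0.4447, -0.0812, 0.0994]
orientation: [-0.705, 0.707, -0.038, 0.038]
wrist_force: [-3.0, -10.5, 0.8]
grip_width: 0.015
```

Run:
```python
from h import *
rd()
```

```text
t 5.95 th -1.465 r 0.0489 xl -0.0594  Ft -1.96 Fr 10.58 Fx -1.87 grip 0.0150 rotvec [ 0.004  0.001 -0.   ]
```

Emit:
{"method": "play_rows", "body": {
  "slide": [
    [0, 0.5, 0],
    [0, 1.0, -0.05],
    [0, 1.49, -0.15],
    [0, 1.98, -0.3]
  ],
  "twist": [
    [0, 0, 0],
    [0, 0, 0],
    [0, 0, 0],
    [0, 0, 0]
  ],
  "gripper": [1, 1, 1, 1]
}}

```text
time: 6.45
tcp_pos: [0.4444, -0.0833, 0.0797]
orientation: [-0.706, 0.707, -0.038, 0.038]
wrist_force: [-3.6, -5.6, 3.8]
grip_width: 0.0153
```

Run:
```python
from h import *
rd()
```

```text
t 6.45 th -1.872 r 0.0487 xl -0.0595  Ft -1.86 Fr 6.81 Fx -2.93 grip 0.0153 rotvec [ 0.002  0.    -0.   ]
```

Emit:
{"method": "play_rows", "body": {
  "slide": [
    [0, 0.46, -0.17],
    [0, 0.91, -0.39],
    [0, 1.33, -0.66],
    [0, 1.71, -0.96]
  ],
  "twist": [
    [0, 0, 0],
    [0, 0, 0],
    [0, 0, 0],
    [0, 0, 0]
  ],
  "gripper": [1, 1, 1, 1]
}}

```text
time: 6.95
tcp_pos: [0.4435, -0.0925, 0.0628]
orientation: [-0.706, 0.706, -0.038, 0.038]
wrist_force: [-3.8, -3.4, 4.4]
grip_width: 0.0149
```

Run:
```python
from h import *
rd()
for k in range(4,16): rows(-.655-.4*k,-.655-.4*(k+1),4)
```

```text
t 6.95 th -2.271 r 0.0487 xl -0.0594  Ft -0.91 Fr 5.68 Fx -3.44 grip 0.0149 rotvec [ 0.001  0.    -0.   ]
-2.255->-2.655 [[0, np.float64(0.37), np.float64(-0.33)], [0, np.float64(0.71), np.float64(-0.71)], [0, np.float64(1.0), np.float64(-1.11)], [0, np.float64(1.26), np.float64(-1.54)]]
-2.655->-3.055 [[0, np.float64(0.21), np.float64(-0.45)], [0, np.float64(0.38), np.float64(-0.92)], [0, np.float64(0.49), np.float64(-1.41)], [0, np.float64(0.56), np.float64(-1.91)]]
-3.055->-3.455 [[0, np.float64(0.02), np.float64(-0.5)], [0, np.float64(-0.01), np.float64(-1.0)], [0, np.float64(-0.09), np.float64(-1.49)], [0, np.float64(-0.22), np.float64(-1.97)]]
-3.455->-3.855 [[0, np.float64(-0.18), np.float64(-0.47)], [0, np.float64(-0.4), np.float64(-0.91)], [0, np.float64(-0.67), np.float64(-1.34)], [0, np.float64(-0.98), np.float64(-1.73)]]
-3.855->-4.255 [[0, np.float64(-0.35), np.float64(-0.36)], [0, np.float64(-0.73), np.float64(-0.69)], [0, np.float64(-1.14), np.float64(-0.97)], [0, np.float64(-1.57), np.float64(-1.21)]]
-4.255->-4.655 [[0, np.float64(-0.46), np.float64(-0.2)], [0, np.fl
[... 507 characters left out ...]
float64(-0.35), np.float64(0.36)], [0, np.float64(-0.66), np.float64(0.75)], [0, np.float64(-0.94), np.float64(1.16)], [0, np.float64(-1.17), np.float64(1.61)]]
-5.855->-6.255 [[0, np.float64(-0.18), np.float64(0.46)], [0, np.float64(-0.32), np.float64(0.95)], [0, np.float64(-0.41), np.float64(1.44)], [0, np.float64(-0.45), np.float64(1.94)]]
-6.255->-6.655 [[0, np.float64(0.01), np.float64(0.5)], [0, np.float64(0.07), np.float64(1.0)], [0, np.float64(0.18), np.float64(1.48)], [0, np.float64(0.34), np.float64(1.96)]]
-6.655->-7.055 [[0, np.float64(0.2), np.float64(0.46)], [0, np.float64(0.45), np.float64(0.89)], [0, np.float64(0.74), np.float64(1.3)], [0, np.float64(1.08), np.float64(1.67)]]
```

Emit:
{"method": "play_rows", "body": {
  "slide": [
    [0, 0.36, -0.33],
    [0, 0.68, -0.71],
    [0, 0.96, -1.11],
    [0, 1.22, -1.54]
  ],
  "twist": [
    [0, 0, 0],
    [0, 0, 0],
    [0, 0, 0],
    [0, 0, 0]
  ],
  "gripper": [1, 1, 1, 1]
}}

```text
time: 7.45
tcp_pos: [0.4419, -0.1074, 0.0506]
orientation: [0.706, -0.706, 0.039, -0.038]
wrist_force: [-3.7, -0.4, 7.4]
grip_width: 0.015
```

Run:
```python
from h import *
rd()
```

```text
t 7.45 th -2.668 r 0.0490 xl -0.0594  Ft -2.64 Fr 6.94 Fx -3.67 grip 0.0150 rotvec [-0.001 -0.    -0.   ]
```

Emit:
{"method": "play_rows", "body": {
  "slide": [
    [0, 0.2, -0.45],
    [0, 0.36, -0.92],
    [0, 0.47, -1.41],
    [0, 0.54, -1.91]
  ],
  "twist": [
    [0, 0, 0],
    [0, 0, 0],
    [0, 0, 0],
    [0, 0, 0]
  ],
  "gripper": [1, 1, 1, 1]
}}

```text
time: 7.95
tcp_pos: [0.4399, -0.1255, 0.0451]
orientation: [0.707, -0.705, 0.039, -0.039]
wrist_force: [-1.6, 3.3, 6.2]
grip_width: 0.015
```

Run:
```python
from h import *
rd()
```

```text
t 7.95 th -3.058 r 0.0493 xl -0.0593  Ft -3.63 Fr 5.89 Fx -1.98 grip 0.0150 rotvec [-0.003 -0.001  0.   ]
```

Emit:
{"method": "play_rows", "body": {
  "slide": [
    [0, 0.02, -0.5],
    [0, -0.01, -1.0],
    [0, -0.09, -1.49],
    [0, -0.22, -1.97]
  ],
  "twist": [
    [0, 0, 0],
    [0, 0, 0],
    [0, 0, 0],
    [0, 0, 0]
  ],
  "gripper": [1, 1, 1, 1]
}}

```text
time: 8.45
tcp_pos: [0.4378, -0.1449, 0.0469]
orientation: [0.707, -0.705, 0.038, -0.039]
wrist_force: [1.3, 7.0, 2.9]
grip_width: 0.0151
```

Run:
```python
from h import *
rd()
```

```text
t 8.45 th 2.826 r 0.0498 xl -0.0594  Ft -5.85 Fr 5.01 Fx 0.50 grip 0.0151 rotvec [-0.003 -0.001  0.   ]
```

Emit:
{"method": "play_rows", "body": {
  "slide": [
    [0, -0.18, -0.47],
    [0, -0.4, -0.91],
    [0, -0.67, -1.34],
    [0, -0.98, -1.73]
  ],
  "twist": [
    [0, 0, 0],
    [0, 0, 0],
    [0, 0, 0],
    [0, 0, 0]
  ],
  "gripper": [1, 1, 1, 1]
}}

```text
time: 8.95
tcp_pos: [0.4359, -0.1619, 0.0559]
orientation: [0.707, -0.705, 0.038, -0.039]
wrist_force: [4.7, 5.7, -4.2]
grip_width: 0.0155
```

Run:
```python
from h import *
rd()
```

```text
t 8.95 th 2.437 r 0.0502 xl -0.0594  Ft -7.46 Fr 0.81 Fx 4.04 grip 0.0155 rotvec [-0.003 -0.001  0.001]
```

Emit:
{"method": "play_rows", "body": {
  "slide": [
    [0, -0.35, -0.36],
    [0, -0.73, -0.69],
    [0, -1.14, -0.97],
    [0, -1.57, -1.21]
  ],
  "twist": [
    [0, 0, 0],
    [0, 0, 0],
    [0, 0, 0],
    [0, 0, 0]
  ],
  "gripper": [1, 1, 1, 1]
}}

```text
time: 9.45
tcp_pos: [0.4346, -0.1745, 0.0712]
orientation: [0.707, -0.705, 0.038, -0.039]
wrist_force: [5.9, 1.2, -9.5]
grip_width: 0.0149
```

Run:
```python
from h import *
rd()
```

```text
t 9.45 th 2.041 r 0.0507 xl -0.0594  Ft -9.27 Fr -2.63 Fx 5.78 grip 0.0149 rotvec [-0.002 -0.001  0.001]
```

Emit:
{"method": "play_rows", "body": {
  "slide": [
    [0, -0.46, -0.2],
    [0, -0.94, -0.35],
    [0, -1.42, -0.45],
    [0, -1.92, -0.51]
  ],
  "twist": [
    [0, 0, 0],
    [0, 0, 0],
    [0, 0, 0],
    [0, 0, 0]
  ],
  "gripper": [1, 1, 1, 1]
}}

```text
time: 9.95
tcp_pos: [0.434, -0.1803, 0.0904]
orientation: [0.706, -0.706, 0.038, -0.039]
wrist_force: [5.7, -1.9, -8.3]
grip_width: 0.0148
```

Run:
```python
from h import *
rd()
```

```text
t 9.95 th 1.645 r 0.0511 xl -0.0594  Ft -8.21 Fr -1.94 Fx 5.85 grip 0.0148 rotvec [-0.    -0.001  0.001]
```

Emit:
{"method": "play_rows", "body": {
  "slide": [
    [0, -0.5, 0],
    [0, -1.0, 0.04],
    [0, -1.49, 0.14],
    [0, -1.97, 0.28]
  ],
  "twist": [
    [0, 0, 0],
    [0, 0, 0],
    [0, 0, 0],
    [0, 0, 0]
  ],
  "gripper": [1, 1, 1, 1]
}}

```text
time: 10.45
tcp_pos: [0.4342, -0.1781, 0.1102]
orientation: [-0.706, 0.706, -0.038, 0.039]
wrist_force: [4.6, -4.8, -8.2]
grip_width: 0.0148
```

Run:
```python
from h import *
rd()
```

```text
t 10.45 th 1.253 r 0.0514 xl -0.0593  Ft -9.16 Fr -1.51 Fx 5.06 grip 0.0148 rotvec [ 0.001 -0.001  0.001]
```

Emit:
{"method": "play_rows", "body": {
  "slide": [
    [0, -0.46, 0.19],
    [0, -0.9, 0.43],
    [0, -1.32, 0.71],
    [0, -1.7, 1.03]
  ],
  "twist": [
    [0, 0, 0],
    [0, 0, 0],
    [0, 0, 0],
    [0, 0, 0]
  ],
  "gripper": [1, 1, 1, 1]
}}

```text
time: 10.95
tcp_pos: [0.4353, -0.1685, 0.1275]
orientation: [-0.705, 0.707, -0.038, 0.039]
wrist_force: [2.7, -5.0, -6.8]
grip_width: 0.0145
```

Run:
```python
from h import *
rd()
```

```text
t 10.95 th 0.865 r 0.0514 xl -0.0593  Ft -8.21 Fr 0.87 Fx 3.22 grip 0.0145 rotvec [ 0.003 -0.     0.001]
```

Emit:
{"method": "play_rows", "body": {
  "slide": [
    [0, -0.35, 0.36],
    [0, -0.66, 0.75],
    [0, -0.94, 1.16],
    [0, -1.17, 1.61]
  ],
  "twist": [
    [0, 0, 0],
    [0, 0, 0],
    [0, 0, 0],
    [0, 0, 0]
  ],
  "gripper": [1, 1, 1, 1]
}}

```text
time: 11.45
tcp_pos: [0.437, -0.153, 0.1397]
orientation: [-0.705, 0.707, -0.038, 0.039]
wrist_force: [0.9, -5.9, -4.2]
grip_width: 0.015
```

Run:
```python
from h import *
rd()
```

```text
t 11.45 th 0.478 r 0.0512 xl -0.0593  Ft -7.11 Fr 1.09 Fx 1.51 grip 0.0150 rotvec [ 0.004 -0.     0.001]
```

Emit:
{"method": "play_rows", "body": {
  "slide": [
    [0, -0.18, 0.46],
    [0, -0.32, 0.95],
    [0, -0.41, 1.44],
    [0, -0.45, 1.94]
  ],
  "twist": [
    [0, 0, 0],
    [0, 0, 0],
    [0, 0, 0],
    [0, 0, 0]
  ],
  "gripper": [1, 1, 1, 1]
}}

```text
time: 11.95
tcp_pos: [0.4391, -0.1339, 0.1448]
orientation: [-0.705, 0.708, -0.038, 0.038]
wrist_force: [-2.6, -6.2, 0.4]
grip_width: 0.0147
```

Run:
```python
from h import *
rd()
```

```text
t 11.95 th 0.085 r 0.0508 xl -0.0593  Ft -6.39 Fr -0.93 Fx -1.90 grip 0.0147 rotvec [ 0.004 -0.     0.   ]
```

Emit:
{"method": "play_rows", "body": {
  "slide": [
    [0, 0.01, 0.5],
    [0, 0.07, 1.0],
    [0, 0.18, 1.48],
    [0, 0.34, 1.96]
  ],
  "twist": [
    [0, 0, 0],
    [0, 0, 0],
    [0, 0, 0],
    [0, 0, 0]
  ],
  "gripper": [1, 1, 1, 1]
}}

```text
time: 12.45
tcp_pos: [0.4412, -0.1138, 0.1418]
orientation: [-0.705, 0.707, -0.038, 0.038]
wrist_force: [-3.8, -4.0, 3.6]
grip_width: 0.0148
```

Run:
```python
from h import *
rd()
```

```text
t 12.45 th -0.322 r 0.0502 xl -0.0594  Ft -5.32 Fr -2.01 Fx -3.36 grip 0.0148 rotvec [ 0.003 -0.     0.   ]
```

Emit:
{"method": "play_rows", "body": {
  "slide": [
    [0, 0.2, 0.46],
    [0, 0.45, 0.89],
    [0, 0.74, 1.3],
    [0, 1.08, 1.67]
  ],
  "twist": [
    [0, 0, 0],
    [0, 0, 0],
    [0, 0, 0],
    [0, 0, 0]
  ],
  "gripper": [1, 1, 1, 1]
}}

```text
time: 12.95
tcp_pos: [0.4431, -0.0957, 0.1303]
orientation: [0.706, -0.706, 0.038, -0.039]
wrist_force: [-1.7, -2.4, 2.5]
grip_width: 0.0146
```

Run:
```python
from h import *
rd()
```

```text
t 12.95 th -0.756 r 0.0496 xl -0.0594  Ft -3.60 Fr -0.05 Fx -1.40 grip 0.0146 rotvec [-0. -0.  0.]
```

Run:
```python
from h import *
L=np.loadtxt("log.txt")[1:]
t,th,r,ft,fr=L.T
y=-r*np.sin(th); z=r*np.cos(th)
c=least_squares(lambda c:np.hypot(y-c[0],z-c[1])-c[2],[0,0,.05]); print("circle",c.x*1000,(c.fun*1000).round(2))
# re-express about the fitted centre
th2=np.arctan2(-(y-c.x[0]),z-c.x[1])
Fy=ft*-np.cos(th)+fr*-np.sin(th); Fz=-ft*np.sin(th)+fr*np.cos(th)
f2=Fy*-np.cos(th2)-Fz*np.sin(th2)
for T,F in((th,ft),(th2,f2)):
    B=np.c_[np.ones_like(T),np.sin(T),np.cos(T)]; k,*_=np.linalg.lstsq(B,F,rcond=None)
    A=np.hypot(k[1],k[2]); ph=np.arctan2(-k[2],-k[1]); print("D",k[0],"A",A,"phi",ph,"target th",(np.pi-ph),"res",(F-B@k).round(2))
```

```text
circle [-1.18316539  0.64997634 50.0364465 ] [ 0.01  0.01 -0.    0.    0.06  0.04  0.   -0.07 -0.07 -0.02  0.04  0.05
  0.06  0.01 -0.08 -0.05]
D -5.298556373247163 A 3.7405456954980587 phi 0.23835120073722563 target th 2.9032414528525674 res [-0.59 -0.18 -0.3   1.04  0.22  0.48 -0.26 -0.48 -1.13  0.64 -0.14  0.43
  0.65  0.09 -0.33 -0.15]
D -5.347795552853292 A 3.747100472936329 phi 0.22258394785949642 target th 2.9190087057302967 res [-0.48 -0.01 -0.21  1.07  0.16  0.38 -0.38 -0.48 -1.03  0.73 -0.08  0.46
  0.63 -0.01 -0.49 -0.24]
```

```bash
cp log.txt log_neg.txt
python3 - <<'E'
from h import *
print(ctrl.state()["wrist_force"])
ths=np.linspace(-.745,2.92,10)
for a,b in zip(ths,ths[1:]): rows(a,b,4)
E
```

```text
[-1.67609614 -2.41183612  2.50526329]
-0.745->-0.338 [[0, np.float64(-0.33), np.float64(-0.39)], [0, np.float64(-0.61), np.float64(-0.81)], [0, np.float64(-0.85), np.float64(-1.26)], [0, np.float64(-1.04), np.float64(-1.73)]]
-0.338->0.069 [[0, np.float64(-0.14), np.float64(-0.49)], [0, np.float64(-0.24), np.float64(-0.99)], [0, np.float64(-0.28), np.float64(-1.5)], [0, np.float64(-0.27), np.float64(-2.0)]]
0.069->0.477 [[0, np.float64(0.06), np.float64(-0.51)], [0, np.float64(0.17), np.float64(-1.0)], [0, np.float64(0.34), np.float64(-1.48)], [0, np.float64(0.55), np.float64(-1.95)]]
0.477->0.884 [[0, np.float64(0.26), np.float64(-0.44)], [0, np.float64(0.56), np.float64(-0.85)], [0, np.float64(0.9), np.float64(-1.23)], [0, np.float64(1.27), np.float64(-1.57)]]
0.884->1.291 [[0, np.float64(0.41), np.float64(-0.3)], [0, np.float64(0.85), np.float64(-0.56)], [0, np.float64(1.31), np.float64(-0.77)], [0, np.float64(1.79), np.float64(-0.94)]]
1.291->1.698 [[0, np.float64(0.5), np.float64(-0.12)], [0, np.float64(1.0), np.float64(-0.18)], [0, np.float64(1.51), np.float64(-0.19)], [0, np.float64(2.02), np.float64(-0.15)]]
1.698->2.106 [[0, np.float64(0.5), np.float64(0.09)], [0, np.float64(0.99), np.float64(0.23)], [0, np.float64(1.46), np.float64(0.42)], [0, np.float64(1.91), np.float64(0.66)]]
2.106->2.513 [[0, np.float64(0.42), np.float64(0.28)], [0, np.float64(0.82), np.float64(0.6)], [0, np.float64(1.18), np.float64(0.97)], [0, np.float64(1.5), np.float64(1.36)]]
2.513->2.920 [[0, np.float64(0.28), np.float64(0.43)], [0, np.float64(0.51), np.float64(0.88)], [0, np.float64(0.7), np.float64(1.35)], [0, np.float64(0.83), np.float64(1.84)]]
```

Emit:
{"method": "play_rows", "body": {
  "slide": [
    [0, -0.33, -0.39],
    [0, -0.61, -0.81],
    [0, -0.85, -1.26],
    [0, -1.04, -1.73]
  ],
  "twist": [
    [0, 0, 0],
    [0, 0, 0],
    [0, 0, 0],
    [0, 0, 0]
  ],
  "gripper": [1, 1, 1, 1]
}}

```text
time: 13.45
tcp_pos: [0.4415, -0.1108, 0.1406]
orientation: [0.708, -0.704, 0.038, -0.039]
wrist_force: [1.2, 7.4, 1.9]
grip_width: 0.0149
```

Run:
```python
from h import *
rd()
```

```text
t 13.45 th -0.386 r 0.0501 xl -0.0594  Ft 6.19 Fr -4.58 Fx 0.42 grip 0.0149 rotvec [-0.006 -0.     0.   ]
```

Emit:
{"method": "play_rows", "body": {
  "slide": [
    [0, -0.14, -0.49],
    [0, -0.24, -0.99],
    [0, -0.28, -1.5],
    [0, -0.27, -2.0]
  ],
  "twist": [
    [0, 0, 0],
    [0, 0, 0],
    [0, 0, 0],
    [0, 0, 0]
  ],
  "gripper": [1, 1, 1, 1]
}}

```text
time: 13.95
tcp_pos: [0.4393, -0.132, 0.1447]
orientation: [0.707, -0.705, 0.038, -0.038]
wrist_force: [-3.7, 4.1, 9.2]
grip_width: 0.0148
```

Run:
```python
from h import *
rd()
```

```text
t 13.95 th 0.048 r 0.0506 xl -0.0593  Ft 4.13 Fr -9.04 Fx -4.12 grip 0.0148 rotvec [-0.003 -0.    -0.   ]
```

Emit:
{"method": "play_rows", "body": {
  "slide": [
    [0, 0.06, -0.51],
    [0, 0.17, -1.0],
    [0, 0.34, -1.48],
    [0, 0.55, -1.95]
  ],
  "twist": [
    [0, 0, 0],
    [0, 0, 0],
    [0, 0, 0],
    [0, 0, 0]
  ],
  "gripper": [1, 1, 1, 1]
}}

```text
time: 14.45
tcp_pos: [0.437, -0.153, 0.1395]
orientation: [-0.706, 0.706, -0.038, 0.038]
wrist_force: [-5.1, -1.0, 8.0]
grip_width: 0.015
```

Run:
```python
from h import *
rd()
```

```text
t 14.45 th 0.480 r 0.0511 xl -0.0592  Ft 2.33 Fr -7.82 Fx -4.93 grip 0.0150 rotvec [ 0.001  0.    -0.   ]
```

Emit:
{"method": "play_rows", "body": {
  "slide": [
    [0, 0.26, -0.44],
    [0, 0.56, -0.85],
    [0, 0.9, -1.23],
    [0, 1.27, -1.57]
  ],
  "twist": [
    [0, 0, 0],
    [0, 0, 0],
    [0, 0, 0],
    [0, 0, 0]
  ],
  "gripper": [1, 1, 1, 1]
}}

```text
time: 14.95
tcp_pos: [0.4353, -0.1694, 0.1264]
orientation: [-0.705, 0.707, -0.038, 0.038]
wrist_force: [-3.3, -3.3, 4.7]
grip_width: 0.0152
```

Run:
```python
from h import *
rd()
```

```text
t 14.95 th 0.894 r 0.0513 xl -0.0592  Ft 1.43 Fr -5.81 Fx -2.94 grip 0.0152 rotvec [ 0.002 -0.     0.   ]
```

Emit:
{"method": "play_rows", "body": {
  "slide": [
    [0, 0.41, -0.3],
    [0, 0.85, -0.56],
    [0, 1.31, -0.77],
    [0, 1.79, -0.94]
  ],
  "twist": [
    [0, 0, 0],
    [0, 0, 0],
    [0, 0, 0],
    [0, 0, 0]
  ],
  "gripper": [1, 1, 1, 1]
}}

```text
time: 15.45
tcp_pos: [0.4343, -0.1787, 0.108]
orientation: [-0.705, 0.707, -0.038, 0.039]
wrist_force: [-2.7, -4.1, 1.5]
grip_width: 0.0151
```

Run:
```python
from h import *
rd()
```

```text
t 15.45 th 1.299 r 0.0513 xl -0.0592  Ft 0.26 Fr -4.63 Fx -2.27 grip 0.0151 rotvec [ 0.002 -0.     0.   ]
```

Emit:
{"method": "play_rows", "body": {
  "slide": [
    [0, 0.5, -0.12],
    [0, 1.0, -0.18],
    [0, 1.51, -0.19],
    [0, 2.02, -0.15]
  ],
  "twist": [
    [0, 0, 0],
    [0, 0, 0],
    [0, 0, 0],
    [0, 0, 0]
  ],
  "gripper": [1, 1, 1, 1]
}}

```text
time: 15.95
tcp_pos: [0.4341, -0.1799, 0.0874]
orientation: [-0.705, 0.707, -0.038, 0.039]
wrist_force: [-1.5, -4.8, 0.9]
grip_width: 0.015
```

Run:
```python
from h import *
rd()
```

```text
t 15.95 th 1.704 r 0.0511 xl -0.0592  Ft 1.58 Fr -4.71 Fx -0.94 grip 0.0150 rotvec [ 0.002 -0.     0.001]
```

Emit:
{"method": "play_rows", "body": {
  "slide": [
    [0, 0.5, 0.09],
    [0, 0.99, 0.23],
    [0, 1.46, 0.42],
    [0, 1.91, 0.66]
  ],
  "twist": [
    [0, 0, 0],
    [0, 0, 0],
    [0, 0, 0],
    [0, 0, 0]
  ],
  "gripper": [1, 1, 1, 1]
}}

```text
time: 16.45
tcp_pos: [0.4349, -0.1727, 0.0681]
orientation: [-0.706, 0.706, -0.038, 0.039]
wrist_force: [-1.7, -4.4, -0.3]
grip_width: 0.0151
```

Run:
```python
from h import *
rd()
```

```text
t 16.45 th 2.112 r 0.0506 xl -0.0592  Ft 2.07 Fr -4.10 Fx -1.19 grip 0.0151 rotvec [ 0.001 -0.     0.001]
```

Emit:
{"method": "play_rows", "body": {
  "slide": [
    [0, 0.42, 0.28],
    [0, 0.82, 0.6],
    [0, 1.18, 0.97],
    [0, 1.5, 1.36]
  ],
  "twist": [
    [0, 0, 0],
    [0, 0, 0],
    [0, 0, 0],
    [0, 0, 0]
  ],
  "gripper": [1, 1, 1, 1]
}}

```text
time: 16.95
tcp_pos: [0.4364, -0.1585, 0.0533]
orientation: [0.706, -0.706, 0.038, -0.039]
wrist_force: [-1.7, -2.0, 4.2]
grip_width: 0.0153
```

Run:
```python
from h import *
rd()
```

```text
t 16.95 th 2.523 r 0.0502 xl -0.0593  Ft 4.26 Fr 2.17 Fx -1.50 grip 0.0153 rotvec [-0. -0.  0.]
```

Emit:
{"method": "play_rows", "body": {
  "slide": [
    [0, 0.28, 0.43],
    [0, 0.51, 0.88],
    [0, 0.7, 1.35],
    [0, 0.83, 1.84]
  ],
  "twist": [
    [0, 0, 0],
    [0, 0, 0],
    [0, 0, 0],
    [0, 0, 0]
  ],
  "gripper": [1, 1, 1, 1]
}}

```text
time: 17.45
tcp_pos: [0.4384, -0.1406, 0.0457]
orientation: [-0.706, 0.706, -0.038, 0.038]
wrist_force: [-4.1, -2.3, 8.6]
grip_width: 0.0148
```

Run:
```python
from h import *
rd()
L=np.loadtxt("log.txt")[1:]
n=len(np.loadtxt("log_neg.txt"))-1
t,th,r,ft,fr=L.T
y=-r*np.sin(th); z=r*np.cos(th)
c=least_squares(lambda c:np.hypot(y-c[0],z-c[1])-c[2],[0,0,.05]); print("circle",c.x*1000)
th2=np.arctan2(-(y-c.x[0]),z-c.x[1])
Fy=ft*-np.cos(th)+fr*-np.sin(th); Fz=-ft*np.sin(th)+fr*np.cos(th)
f2=Fy*-np.cos(th2)-Fz*np.sin(th2)
sg=np.r_[-np.ones(n),np.ones(len(L)-n)]
for nm,m in(("neg",sg<0),("pos",sg>0),("all",sg!=0)):
    T,F=th2[m],f2[m]
    B=np.c_[sg[m],np.sin(T),np.cos(T)]; k,*_=np.linalg.lstsq(B,F,rcond=None)
    print(nm,"D",k[0],"A",np.hypot(k[1],k[2]),"target",np.pi-np.arctan2(-k[2],-k[1]),"res",(F-B@k).round(2))
print("now",th2[-1])
```

```text
t 17.45 th 2.916 r 0.0497 xl -0.0593  Ft 4.62 Fr 7.73 Fx -3.86 grip 0.0148 rotvec [ 0.001  0.    -0.   ]
circle [-1.17807481  0.62435477 50.02334735]
neg D 5.348346227292009 A 3.74591233986363 target 2.9189561517622282 res [-0.48 -0.01 -0.21  1.07  0.16  0.38 -0.38 -0.48 -1.03  0.73 -0.08  0.46
  0.63 -0.01 -0.49 -0.24]
pos D 5.012182746858289 A 4.114604108454555 target 2.9135531099367578 res [ 0.3  -0.06 -0.18  0.08 -0.62  0.47  0.05  0.66 -0.71]
all D 5.195595303155412 A 3.9321216894041853 target 2.9164086052712266 res [-0.77 -0.34 -0.55  0.74 -0.12  0.15 -0.53 -0.56 -1.05  0.75 -0.05  0.47
  0.6  -0.1  -0.66 -0.48  0.14 -0.3  -0.48 -0.27 -0.98  0.12 -0.26  0.42
 -0.87]
now 2.942101579519565
```

Emit:
{"method": "play_rows", "body": {
  "slide": [
    [0, 0, 0],
    [0, 0, 0],
    [0, 0, 0],
    [0, 0, 0],
    [0, 0, 0],
    [0, 0, 0]
  ],
  "twist": [
    [0, 0, 0],
    [0, 0, 0],
    [0, 0, 0],
    [0, 0, 0],
    [0, 0, 0],
    [0, 0, 0]
  ],
  "gripper": [1, 1, 1, 1, 1, 1]
}}

```text
time: 18.2
tcp_pos: [0.4384, -0.1401, 0.0457]
orientation: [0.706, -0.706, 0.038, -0.038]
wrist_force: [-2.2, -0.5, 8.0]
grip_width: 0.015
```

Run:
```python
from h import *
rd(save="l2.txt"); print(ctrl.state()["joint_velocities"].round(4))
for n in ["scene","side"]:
    d=vision.snapshot(n); cv2.imwrite(f"pics/{n}3.png",cv2.resize(d["img"][120:260,130:330,::-1],None,fx=4,fy=4,interpolation=cv2.INTER_CUBIC))
rd(save="l2.txt")
```

```text
t 18.20 th 2.926 r 0.0497 xl -0.0593  Ft 2.46 Fr 7.62 Fx -2.10 grip 0.0150 rotvec [-0.001 -0.    -0.   ]
[-0.0003 -0.0006  0.002  -0.0005  0.0004  0.0005]
t 18.30 th 2.927 r 0.0497 xl -0.0593  Ft 2.07 Fr 7.66 Fx -2.91 grip 0.0145 rotvec [-0.001 -0.    -0.   ]
```

View pics/side3.png

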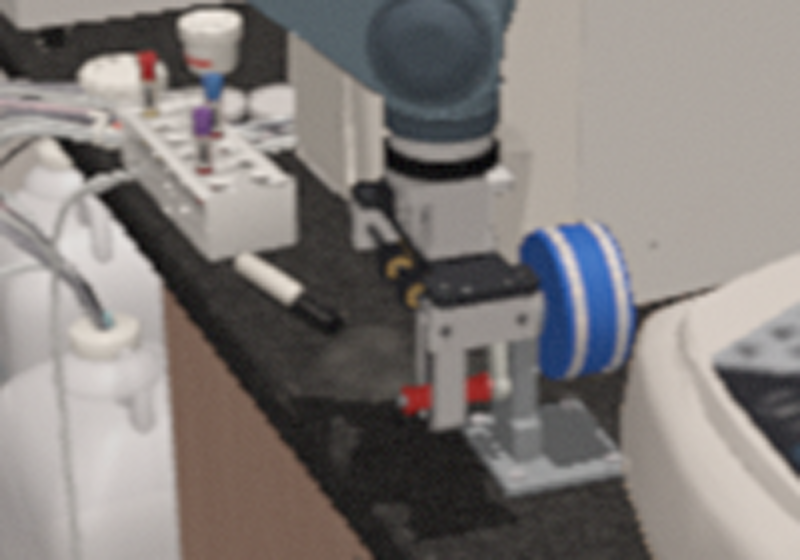

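The picture shows the fingers holding the red handle, around crop (450,395), near the bottom of its circle. The marker is where it was. I'm handing the job in.

```bash
python3 -c "
from workcell import order; print(order.finish_job())"
```

```text
the job is handed in; nothing more can be done
None
```

The heavy side should now be straight down, with the drum still and the handle held at 40 N. The finish call gave no verdict.

- **Turning:** I turned the drum slowly a full turn one way, from about -0.66 to about -7.0 rad. I then turned it back about 3.7 rad to the finish. I read the force at the handle about every 0.4 rad.
- **Where it is heavy:** The two directions agree on the finishing handle angle: 2.919 rad from the first pass and 2.914 rad from the return. The fitted bearing drag was 5.2 N and the weight's pull 3.9 N at the handle, both in line with the values you gave. Single readings scattered by up to about 1 N around the fit.
- **Last check:** After settling, the handle stood at about 2.95 rad, some 0.03 rad from the target against an allowance of about 0.35 rad. The arm was at rest and the grip width was 15 mm. About 8 N of outward push on the handle remained.
- **Disagreement:** The wrist camera put the stand about 4–5 mm further from the robot than the other two views did. It made no difference to the grasp.
- **Other things:** The final side view shows the marker in place. The cup was not in that crop, so I did not recheck it, but the arm was never moved near it.

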